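# Put the turntable condiments back on their own pads

## Robot

A 7-joint arm with a two-finger parallel gripper is mounted at the origin on the work surface. World frame = base frame: x ahead of the robot, y to its left, z up, the work surface at z = 0. Lengths are in m, angles in rad, forces in N, time in s.
With the tool pointing down it reaches from about 0.4 to 0.9 m from the base axis. Payload 5.5 kg.
Tool frame: the origin (TCP) lies midway between the tips of the shut fingers; the grasp point (between the pads) lies 19 mm behind it (manip.grip_depth is the distance from the TCP to the grasp point, in m); z points along the fingers, y is the line along which they close (so a half turn about z gives the same grasp; the last joint's range is limited). The gripper opens to 92 mm and grips with 3 to 60 N. Pads are 19 mm wide; open, the fingers measure 130 mm over their backs; the gripper's body (75 mm by 190 mm) begins 47 mm behind the grasp point.
Start: joints at [-0.869, 0.501, -0.427, 1.55, 0.221, 1.138, -0.21], TCP at [0.276, 0.588, 0.227] pointing down, gripper open.
Joint ranges: [-2.88, 2.88], [-0.31, 2.03], [-1.54, 1.56], [0.2, 2.42], [-1.41, 4.55], [0.19, 2.02], [-2.57, 2.57]. Speed limits (rad/s): [2.57, 2.57, 3.14, 3.14, 3.14, 3.14, 3.14].

## Interface

Orientations are given as a unit quaternion [x, y, z, w].
In Python, from bench import manip, effector, viewer gives the robot as it stands. Calls block until the motion is done:
- manip.move_pose(position, orientation): joint-space move of the TCP to a pose.
- manip.servo_line(position, ori=None, vel=0.15): straight line of the TCP; ori=None keeps the orientation; vel is the mean speed in m/s.
- manip.movej(angles): joint-space move.
- effector.open_jaws() and effector.close(f_grip=None): open the fingers fully, or close them until they stop; f_grip is the grip in N (None keeps the last).
- manip.sleep(seconds).
- manip.solve_ik(position, orientation): joint angles nearest the present ones, or None.
- viewer.get_image(name): name is "scene" or "top"; returns the picture (400x640x3 uint8, red, green, blue); there is no depth.
- viewer.get_calibration(name): a dict with "vfov" (degrees; the focal length in pixels is half the picture's height over the tangent of half this angle, whatever the lens; pixels are square), "cx", "cy" (the principal point, pixels), "eye" and "attitude" of the camera in the world. Camera axes: x right, y down, z forward; pixel columns grow to the right and rows downward; lengths in m; the calibration is good to about 2 mm. A picture is of the moment at which its call begins. get_calibration takes no time and is no camera call.
A pose or a line that the arm cannot do raises manip.PlanningError and nothing moves.
- manip.hand_in(): hands the job in; it is judged then, once.
Readings, each from a call of its own:
- manip.current_clock(): time.
- manip.current_q(): joint angles.
- manip.current_joint_velocities(): joint speeds.
- manip.current_tau(): joint torques, N m.
- manip.current_tool_pos(): TCP position.
- manip.current_tcp_rot(): TCP orientation.
- manip.current_force(): force on the tool from outside, world axes, zero at the start.
- manip.current_wrist_torque(): the same for the moment, N m.
- manip.current_finger_gap(): finger opening in m.
- manip.current_gripper_force(): force on a finger pad.
Only numpy, scipy, OpenCV 4.12 (cv2) and the standard library are available. Lean on these libraries where they do the work, as an engineer would, in place of code of your own. Each camera call takes 0.05 s, during which the arm holds its last target. There are 200 camera calls.

## Task

On the two tiers of the turntable the mustard jar, the glass cruet and the square tin have each ended up on another's cork pad: change them round, using the round wooden trivet as a free spot, so that the round jar stands in the middle of the round pad, the six-sided cruet in the middle of the six-sided pad and the square tin in the middle of the square pad. Also stand the orange shaker upright in the middle of the tin's lid. Let go of everything, tip nothing over, and leave the little spice pot and the pastille tin where they stand.

Things in the scene. Friction and masses are not known exactly. Their poses are not given: they have to be found in the camera images.
- jar_mid (a point): Closed round mustard jar, yellow with a paper label and a steel lid, 64 mm diameter, 90 mm tall, about 0.3 kg. The point is its centre, 45 mm above its underside; z is up. It starts on the six-sided pad.
- cruet_mid (a point): Green glass vinegar cruet with a ball stopper, about 0.3 kg, 96 mm tall in all. Its body is a six-sided prism 56 mm across the flats (65 mm over the corners) from the underside up to 66 mm; above that is a narrow neck and stopper. The point lies on its axis 48 mm above its underside; z is up and x is square to a pair of flats (the other flats every 60 degrees). It starts on the square pad.
- tin_mid (a point): Square steel tin with a flat lid, 60 x 60 mm, 64 mm tall, about 0.2 kg, lid closed and fixed. The point is its centre, 32 mm above its underside; x and y are square to its sides, z is up. It starts on the round pad.
- shaker_mid (a point): Orange plastic twist-top shaker, round, 44 mm diameter, 84 mm tall, about 0.1 kg, flat foot. The point is its centre, 42 mm above its underside; z is up. It starts on the shelf board between the tiers.
- round_pad_top (a point): Round cork pad, 90 mm diameter, 3 mm thick, fixed on the low tier. The point is the centre of its upper face, 33 mm above the shelf board; z is up. The low tier is a white disc 270 mm in diameter whose top is 30 mm above the board; it carries the round pad and the six-sided pad, 150 mm apart on either side of its centre. It can spin about its centre, but stiffly (about 0.25 N m): it stays put unless pushed.
- hex_pad_top (a point): Six-sided cork pad, 82 mm across the flats, 3 mm thick, fixed on the low tier across from the round pad. The point is the centre of its upper face; z is up, x is square to a pair of flats.
- square_pad_top (a point): Square cork pad, 82 x 82 mm, 3 mm thick, fixed on the raised tier, 50 mm from that tier's centre. The point is the centre of its upper face, 73 mm above the shelf board; z is up, x and y are square to its sides. The raised tier is a white disc 244 mm in diameter whose top is 70 mm above the board; it spins as stiffly as the other.
- trivet_top (a point): Round wooden trivet, 100 mm diameter, 8 mm thick, fixed on the shelf board between the tiers, empty: the free spot. The point is the centre of its upper face; z is up.
- spice_pot_mid (a point): Bystander: small round amber glass spice pot with a black lid, 38 mm diameter, 46 mm tall, on the shelf board between trivet and shaker. The point is its centre, 23 mm up; z is up.
- pastille_tin_center (a point): Bystander: small round aluminium tin, 36 mm diameter, 34 mm tall, on the raised tier, about 120 mm from the centre of the square pad, straight across the tier's centre. The point is its centre, 17 mm up; z is up.
Things that resemble listed ones, but are neither listed nor needed, are in the scene too. What is shaped like the part that bears cruet_mid but pink is not meant.

How it is judged:
At the end, for the whole second after the job is handed in: The jar stands upright on the round pad, the cruet on the six-sided pad and the tin on the square pad, each with its centre within 14 mm of the pad's centre, and the shaker stands upright on the tin's lid within 14 mm of the tin's centre; all released and at rest (horizontal distance between jar_mid and round_pad_top below 0.014 m and z of jar_mid in the frame of round_pad_top between 0.038 and 0.052 m and angle between each of jar_mid, cruet_mid, tin_mid, shaker_mid's own z axis and vertical below 0.12 rad and linear speed of each of jar, cruet, tin, shaker below 0.02 m/s and angular speed of each of jar, cruet, tin, shaker below 0.2 rad/s and horizontal distance between cruet_mid and hex_pad_top below 0.014 m and z of cruet_mid in the frame of hex_pad_top between 0.041 and 0.055 m and horizontal distance between tin_mid and square_pad_top below 0.014 m and z of tin_mid in the frame of square_pad_top between 0.025 and 0.039 m and horizontal distance between shaker_mid and tin_mid below 0.014 m and z of shaker_mid in the frame of tin_mid between 0.067 and 0.081 m); the robot touches nothing.
It fails at once if the spice pot is shifted by more than 30 mm or tipped over (distance of spice_pot_mid from where it was at the start of the episode above 0.03 m or angle between spice_pot_mid's own z axis and vertical above 0.5 rad).
It fails at once if the pastille tin is shifted on its tier by more than about 30 mm or tipped over (horizontal distance between pastille_tin_center and square_pad_top below 0.09 m or horizontal distance between pastille_tin_center and square_pad_top above 0.15 m or y of pastille_tin_center in the frame of square_pad_top above 0.03 m or y of pastille_tin_center in the frame of square_pad_top below -0.03 m or angle between pastille_tin_center's own z axis and vertical above 0.5 rad).
It fails at once if the jar, cruet, tin or shaker is tipped over (angle between any of jar_mid, cruet_mid, tin_mid, shaker_mid's own z axis and vertical above 0.8 rad).
It also fails if it takes over 141 s, if anything falls off the work surface, if the arm or the gripper's body presses on something with over 40 N, if the wrist force passes 120 N, or if a joint passes its speed limit or range.

## Working session

There is one attempt and no reset: what is moved stays moved. The work goes in short steps, each a Python script; the robot and the scene stay as the last script left them, time stands still between calls to the robot, and variables do not carry over. Pictures are saved under pics/ and viewed, at most 14 in all, crops included, and the job is handed in when it is done.

```bash
mkdir -p pics; python3 - <<'E'
from bench import manip, effector, viewer
import cv2
for n in("scene","top"):
    c=viewer.get_calibration(n); print(n,c)
    cv2.imwrite(f"pics/{n}0.png",viewer.get_image(n)[:,:,::-1])
print(manip.current_tcp_rot(),manip.current_clock(),manip.grip_depth)
E
```

```text
scene {'vfov': 53.585135272703354, 'cx': 322.86143877661493, 'cy': 203.05814160305712, 'eye': array([1.01305765, 0.04519872, 0.74930586]), 'attitude': array([ 0.63740259,  0.71840545, -0.21004537, -0.18300954])}
top {'vfov': 45.15898128138914, 'cx': 320.11373272725285, 'cy': 201.9651304298781, 'eye': array([ 0.40529775, -0.01614113,  1.09557595]), 'attitude': array([ 0.73855838, -0.66632445,  0.06949523, -0.07558875])}
[ 2.17610079e-01  9.76035364e-01 -8.82478621e-04 -2.06545382e-04] 0.1 0.0188
```

View pics/scene0.png

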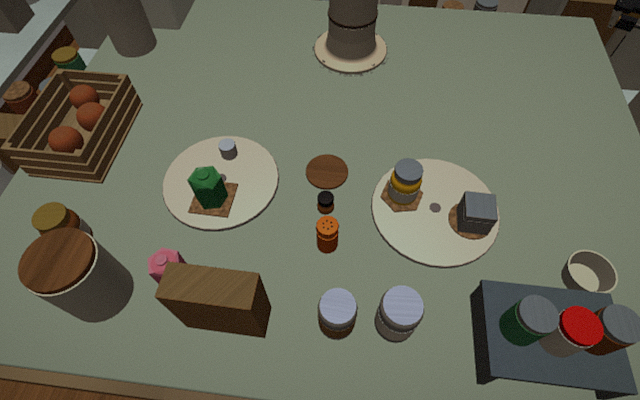

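View pics/top0.png

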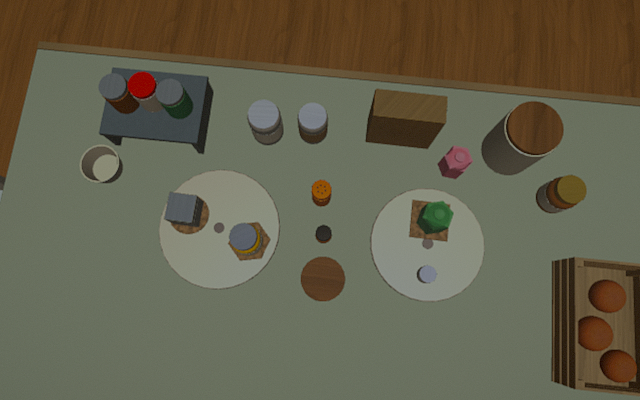

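```bash
cat > h.py <<'E'
import numpy as np, cv2
from scipy.spatial.transform import Rotation as R
from bench import manip, effector, viewer
def ray(n,uv):
    c=viewer.get_calibration(n); f=200/np.tan(np.radians(c['vfov'])/2)
    d=np.array([(uv[0]-c['cx'])/f,(uv[1]-c['cy'])/f,1]); return np.array(c['eye']),R.from_quat(c['attitude']).apply(d)
def onz(n,uv,z):
    e,d=ray(n,uv); return (e+d*(z-e[2])/d[2])[:2]
def tri(a,b):
    e1,d1=ray('scene',a); e2,d2=ray('top',b)
    s=np.linalg.lstsq(np.c_[d1,-d2],e2-e1,rcond=None)[0]
    p,q=e1+s[0]*d1,e2+s[1]*d2; return (p+q)/2,np.linalg.norm(p-q)
E
python3 - <<'E'
from h import *
np.set_printoptions(precision=4,suppress=True)
for k,a,b in [("trivet",(327,171),(323,279)),("lowhub",(435,208),(219,228)),("raisedhub",(222,178),(428,243)),("tinlid",(479,205),(185,208)),("jarlid",(408,170),(244,237)),("shaker top",(327,226),(321,186)),("pot",(326,196),(323,231)),("pastille",(228,144),(427,272))]:
    print(k,*tri(a,b))
for n,bx in(("scene",(150,120,510,280)),("top",(150,160,490,310))):
    im=cv2.imread(f"pics/{n}0.png")
    x0,y0,x1,y1=bx; g=cv2.resize(im[y0:y1,x0:x1],(800,int(800*(y1-y0)/(x1-x0))),interpolation=cv2.INTER_CUBIC)
    cv2.imwrite(f"pics/{n}c.png",cv2.convertScaleAbs(g,alpha=1.5))
E
```

```text
trivet [ 0.4569 -0.0178  0.006 ] 0.00328263855935178
lowhub [0.5445 0.2249 0.0284] 0.0020293306418840925
raisedhub [ 0.5516 -0.2314  0.0735] 0.006077787818663833
tinlid [0.5713 0.2904 0.0951] 0.007214277253406654
jarlid [0.5196 0.1515 0.1182] 0.002634283432393083
shaker top [0.6493 0.0054 0.0901] 0.0006692953040841169
pot [ 0.5578 -0.0078  0.0536] 0.0020215660168678515
pastille [ 0.4874 -0.2262  0.1088] 0.00409854931347727
```

View pics/scenec.png

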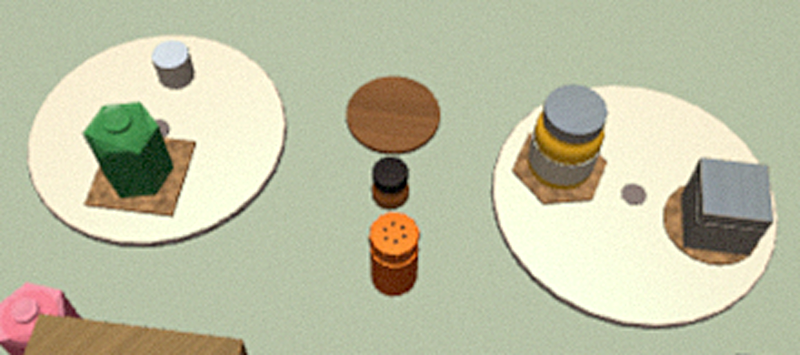

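View pics/topc.png

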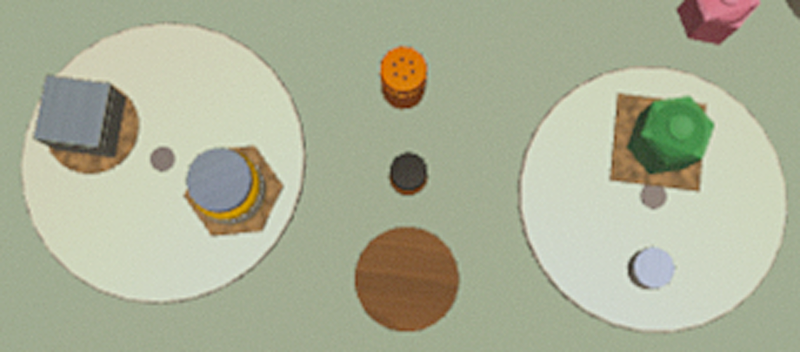

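```bash
cat >> h.py <<'E'
S=2000  # ortho px per m; image col=(y+0.45)*S, row=(x-0.3)*S
def ortho(im,n,z):
    px=np.float32([[100,100],[540,100],[540,300],[100,300]])
    w=np.array([onz(n,p,z) for p in px]); dst=np.float32(np.c_[(w[:,1]+.45)*S,(w[:,0]-.3)*S])
    return cv2.warpPerspective(im,cv2.getPerspectiveTransform(px,dst),(1800,900))
def w2(p): return np.array([p[1]/S+.3,p[0]/S-.45])
E
python3 - <<'E'
from h import *
I={n:cv2.imread(f"pics/{n}0.png") for n in("scene","top")}
tiles=[]
for z,(c0,c1) in((.033,(1050,1650)),(.073,(140,740))):
    for n in I:
        tiles.append(ortho(I[n],n,z)[200:800,c0:c1])
g=np.vstack([np.hstack(tiles[:2]),np.hstack(tiles[2:])])
cv2.imwrite("pics/o1.png",cv2.convertScaleAbs(cv2.resize(g,(600,600),interpolation=cv2.INTER_AREA),alpha=1.5))
for nm,n,p in[("cork","top",(196,226)),("cork","scene",(415,203)),("cork","top",(420,230)),("white","top",(200,260)),("green","top",(350,240)),("trivet","top",(323,279)),("tin","top",(185,208)),("jar","top",(244,237)),("tin","scene",(482,205)),("jar","scene",(408,170)),("tinside","scene",(475,225)),("cruettop","scene",(204,180))]:
    print(nm,n,cv2.cvtColor(I[n],cv2.COLOR_BGR2HSV)[p[1]-1:p[1]+2,p[0]-1:p[0]+2].reshape(-1,3).mean(0).round())
E
```

```text
cork top [23. 70. 68.]
cork scene [ 15. 129. 110.]
cork top [ 17. 122. 103.]
white top [ 37.  30. 142.]
green top [ 42.  39. 115.]
trivet top [ 14. 148.  81.]
tin top [103.  23.  94.]
jar top [110.  34. 105.]
tin scene [ 96.  18. 103.]
jar scene [102.  21. 110.]
tinside scene [17. 44. 48.]
cruettop scene [ 63. 137.  82.]
```

View pics/o1.png

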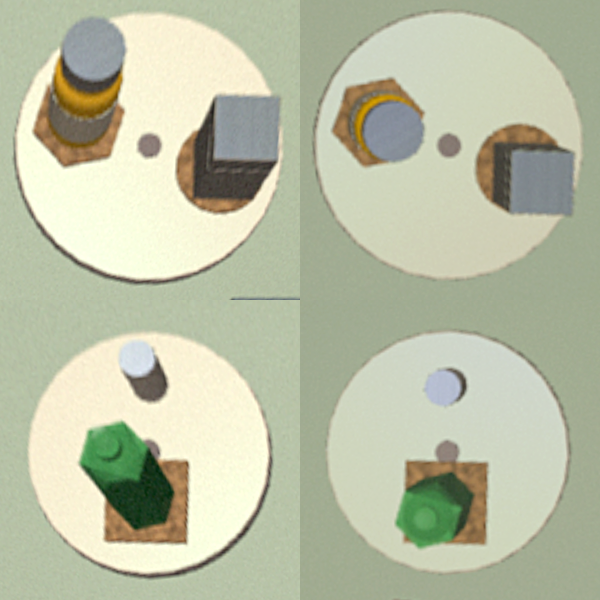

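```bash
cat >> h.py <<'E'
def blob(n,im,z,near,lo,hi):
    """largest-overlap contour (ortho px) of HSV range near world xy"""
    o=cv2.GaussianBlur(ortho(im,n,z),(5,5),0); m=cv2.inRange(cv2.cvtColor(o,cv2.COLOR_BGR2HSV),lo,hi)
    m=cv2.morphologyEx(cv2.morphologyEx(m,cv2.MORPH_CLOSE,np.ones((9,9))),cv2.MORPH_OPEN,np.ones((15,15)))
    cs=cv2.findContours(m,cv2.RETR_EXTERNAL,cv2.CHAIN_APPROX_NONE)[0]; p=((near[1]+.45)*S,(near[0]-.3)*S)
    return max(cs,key=lambda c:cv2.pointPolygonTest(c,p,True))
E
python3 - <<'E'
from h import *
np.set_printoptions(precision=4,suppress=True)
I={n:cv2.imread(f"pics/{n}0.png") for n in("scene","top")}
Q={"tin":(.097,(.571,.290),(80,8,70),(130,80,255)),"jar":(.123,(.519,.152),(80,8,70),(130,80,255)),"shaker":(.084,(.648,.005),(5,180,120),(20,255,255)),"pot":(.046,(.558,-.008),(0,0,0),(180,255,45)),
"trivet":(.008,(.457,-.018),(5,90,40),(25,255,140)),"cruet":(.139,(.605,-.24),(45,80,62),(80,255,255)),"pastille":(.107,(.48,-.23),(105,8,90),(130,80,255)),
"low":(.03,(.545,.224),(12,8,115),(39,36,255)),"raised":(.07,(.552,-.233),(12,8,115),(39,36,255))}
for k,(z,near,lo,hi) in Q.items():
    for n in I:
        c=blob(n,I[n],z,near,lo,hi); r=cv2.minAreaRect(c); h=cv2.convexHull(c); e=cv2.minEnclosingCircle(h)
        print(k,n,"rect",w2(r[0]),np.array(r[1])/S,round(r[2],1),"circ",w2(e[0]),round(2*e[1]/S,4))
        if k=="cruet": print([w2(p[0]) for p in cv2.approxPolyDP(h,8,True)])
E
```

```text
tin scene rect [0.5708 0.2972] [0.0564 0.0552] 1.0 circ [0.5705 0.2972] 0.0761
tin top rect [0.5716 0.2967] [0.0562 0.0566] 1.6 circ [0.5715 0.2965] 0.0785
jar scene rect [0.5202 0.1532] [0.0525 0.0525] 90.0 circ [0.5204 0.1534] 0.055
jar top rect [0.5205 0.1527] [0.053  0.0535] 90.0 circ [0.5201 0.1529] 0.0552
shaker scene rect [0.6438 0.0055] [0.0395 0.04  ] 90.0 circ [0.6438 0.0054] 0.042
shaker top rect [0.6442 0.0042] [0.0395 0.0405] 90.0 circ [0.6443 0.0043] 0.0423
pot scene rect [ 0.5605 -0.0083] [0.041  0.0315] 90.0 circ [ 0.5605 -0.008 ] 0.0427
pot top rect [ 0.56   -0.0078] [0.022  0.0275] 90.0 circ [ 0.5577 -0.0075] 0.0322
trivet scene rect [ 0.4582 -0.017 ] [0.1005 0.097 ] 90.0 circ [ 0.4582 -0.0174] 0.1017
trivet top rect [ 0.458  -0.0177] [0.097  0.0975] 90.0 circ [ 0.4582 -0.018 ] 0.0992
cruet scene rect [ 0.5978 -0.2358] [0.0525 0.0575] 90.0 circ [ 0.6    -0.2358] 0.0619
[array([ 0.5715, -0.226 ]), array([ 0.591, -0.207]), array([ 0.621, -0.213]), array([ 0.622, -0.254]), array([ 0.6095, -0.2645]), array([ 0.579 , -0.2585])]
cruet top rect [ 0.602  -0.2358] [0.057  0.0585] 90.0 circ [ 0.6011 -0.2358] 0.0626
[array([ 0.5735, -0.227 ]), array([ 0.5925, -0.2065]), array([ 0.6205, -0.212 ]), array([ 0.6305, -0.2465]), array([ 0.6115, -0.265 ]), array([ 0.5825, -0.259 ])]
pastille scene rect [ 0.4832 -0.2305] [0.0085 0.007 ] 90.0 circ [ 0.4832 -0.2305] 0.011
pastille top rect [ 0.4848 -0.2298] [0.0325 0.0325] 90.0 circ [ 0.4845 -0.2298] 0.0347
low scene rect [0.5586 0.2026] [0.2599 0.2164] 60.7 circ [0.5443 0.2242] 0.2723
low top rect [0.5598 0.2382] [0.231  0.2685] 49.1 circ [0.5458 0.2258] 0.2708
raised scene rect [ 0.5682 -0.1981] [0.1623 0.2431] 31.7 circ [ 0.5496 -0.2282] 0.2446
raised top rect [ 0.541  -0.2443] [0.013  0.0135] 90.0 circ [ 0.541  -0.2443] 0.0187
```

```bash
cat >> h.py <<'E'
ZH=.25
def quat(deg):
    a=np.radians(deg); best=None
    for s in(1,-1):
        y=s*np.array([np.cos(a),np.sin(a),0]); z=np.array([0,0,-1.]); yield R.from_matrix(np.c_[np.cross(y,z),y,z]).as_quat()
def over(xy,deg):
    q0=manip.current_q(); c=[]
    for q in quat(deg):
        j=manip.solve_ik([*xy,ZH],q)
        if j is not None and manip.solve_ik([*xy,.05],q) is not None: c.append((np.abs(np.array(j)-q0).max(),tuple(q)))
    q=list(min(c)[1]); manip.move_pose([*xy,ZH],q); return q
def st(t): print(t,round(manip.current_clock(),1),manip.current_tool_pos().round(4) if hasattr(manip.current_tool_pos(),'round') else manip.current_tool_pos(),"gap",round(manip.current_finger_gap(),4),"F",np.round(manip.current_force(),1))
def pick(xy,deg,z,f):
    over(xy,deg); manip.servo_line([*xy,z+.07],vel=.2); manip.servo_line([*xy,z],vel=.1); st("down")
    effector.close(f_grip=f); st("closed"); manip.servo_line([*xy,z+.02],vel=.06); manip.servo_line([*xy,ZH],vel=.2); st("up")
def place(xy,deg,z):
    over(xy,deg); manip.servo_line([*xy,z+.03],vel=.2); manip.servo_line([*xy,z+.001],vel=.06); st("down")
    effector.open_jaws(); manip.sleep(.2); manip.servo_line([*xy,z+.06],vel=.1); manip.servo_line([*xy,ZH],vel=.25); st("released")
E
python3 - <<'E'
from h import *
pick((.5203,.153),90,.033+.031,25)
place((.458,-.0175),90,.008+.031)
cv2.imwrite("pics/s1.png",viewer.get_image("scene")[:,:,::-1])
E
```

```text
down 3.5 [0.5208 0.1532 0.0645] gap 0.0918 F [ 0.6 -0.2  0.2]
closed 4.1 [0.5205 0.1533 0.0643] gap 0.0631 F [-0.8  0.4  2.3]
up 5.5 [0.5193 0.1526 0.2486] gap 0.063 F [ 0.1 -0.3 -5.6]
down 8.0 [ 0.4577 -0.0175  0.0395] gap 0.0633 F [-0.4 -0.2 -4.2]
released 10.4 [ 0.457  -0.0176  0.2485] gap 0.0917 F [-0.  -0.3 -0.7]
```

View pics/s1.png

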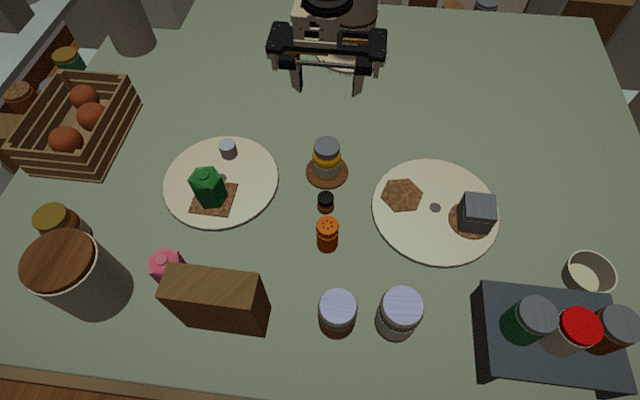

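The jar stands on the trivet at (326,160); the bare six-sided pad is visible at (402,196). Next: the cruet to the six-sided pad, then the tin to the square pad.

```bash
python3 - <<'E'
from h import *
im=viewer.get_image("scene")[:,:,::-1].copy()
c=blob("scene",im,.033,(.5215,.1527),(5,80,40),(25,255,160)); r=cv2.minAreaRect(c); p=w2(r[0]); print("hex",p,np.array(r[1])/S)
if np.linalg.norm(p-[.5215,.1527])>.006: p=np.array([.5215,.1527])
pick((.602,-.236),77,.073+.033,25)
place(p,90,.033+.033)
im=viewer.get_image("scene")[:,:,::-1].copy(); cv2.imwrite("pics/s2.png",im)
c=blob("scene",im,.073,(.603,-.2335),(5,80,40),(25,255,160)); r=cv2.minAreaRect(c); print("sq",w2(r[0]),np.array(r[1])/S,r[2])
E
```

```text
hex [0.52091595 0.15368555] [0.08248682 0.09055721]
down 12.8 [ 0.6026 -0.2362  0.1066] gap 0.0915 F [-0.7  0.4 -0. ]
closed 13.5 [ 0.602  -0.236   0.1061] gap 0.0564 F [-1.  -0.   1.2]
up 14.8 [ 0.6011 -0.2357  0.2486] gap 0.0566 F [-0.7 -0.1 -2.1]
down 17.8 [0.5206 0.1537 0.0665] gap 0.0561 F [-0.  -0.2 -1.9]
released 20.1 [0.5203 0.1534 0.2491] gap 0.0918 F [-0.4 -1.  -0.4]
sq [ 0.60038406 -0.23373567] [0.08175697 0.08284969] 1.3322198390960693
```

View pics/s2.png

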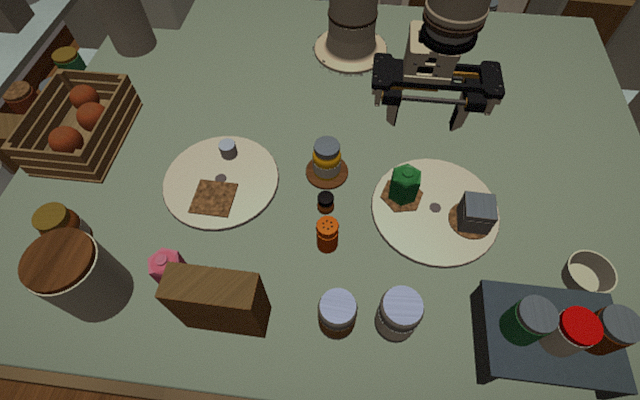

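The cruet stands on the six-sided pad (405,187). The square pad is bare at (214,198), and its measured size of 82 x 83 mm fits. Now the tin, then the jar.

```bash
python3 - <<'E'
from h import *
pick((.5712,.2968),88.7,.033+.016,25)
place((.6013,-.2336),90,.073+.016)
im=viewer.get_image("top")[:,:,::-1].copy()
c=blob("top",im,.033,(.5685,.2955),(5,60,40),(28,255,160)); e=cv2.minEnclosingCircle(c); p=w2(e[0]); print("round",p,2*e[1]/S)
if np.linalg.norm(p-[.5685,.2955])>.006: p=np.array([.5685,.2955])
c=blob("top",im,.098,(.458,-.0175),(80,8,70),(130,80,255)); e=cv2.minEnclosingCircle(c); j=w2(e[0]); print("jar",j,2*e[1]/S)
if np.linalg.norm(j-[.458,-.0175])>.006: j=np.array([.4577,-.0175])
pick(j,90,.008+.031,25)
place(p,90,.033+.031)
im=viewer.get_image("top")[:,:,::-1].copy(); cv2.imwrite("pics/t3.png",im)
c=blob("top",im,.137,(.6013,-.2336),(80,8,70),(130,80,255)); r=cv2.minAreaRect(c); print("tin",w2(r[0]),np.array(r[1])/S,r[2])
E
```

```text
down 22.5 [0.5716 0.2972 0.0494] gap 0.0917 F [-1.1  0.5  1.1]
closed 23.1 [0.5713 0.297  0.0493] gap 0.06 F [0.1 0.7 2.2]
up 24.6 [0.5704 0.2962 0.2484] gap 0.0598 F [-0.6  0.8 -1.9]
down 28.0 [ 0.601  -0.2335  0.0894] gap 0.0601 F [-0.2 -0.7 -2.3]
released 30.2 [ 0.6011 -0.2336  0.2499] gap 0.092 F [ 0.6 -0.4 -1. ]
round [0.56867896 0.29549908] 0.09113862609863281
jar [ 0.4584158  -0.01833774] 0.05381714630126953
down 33.0 [ 0.4589 -0.0183  0.0395] gap 0.0918 F [0.1 0.6 0.4]
closed 33.6 [ 0.4586 -0.0182  0.0393] gap 0.0629 F [-1.4  0.3  4.4]
up 35.2 [ 0.4574 -0.0183  0.2488] gap 0.0632 F [ 0.6  0.3 -3.6]
down 38.0 [0.5684 0.2954 0.0644] gap 0.0632 F [ 0.3  0.2 -2.9]
released 40.2 [0.5683 0.2951 0.2492] gap 0.0919 F [-0.7 -0.  -1.4]
tin [ 0.6015 -0.234 ] [0.058 0.057] 90.0
```

View pics/t3.png

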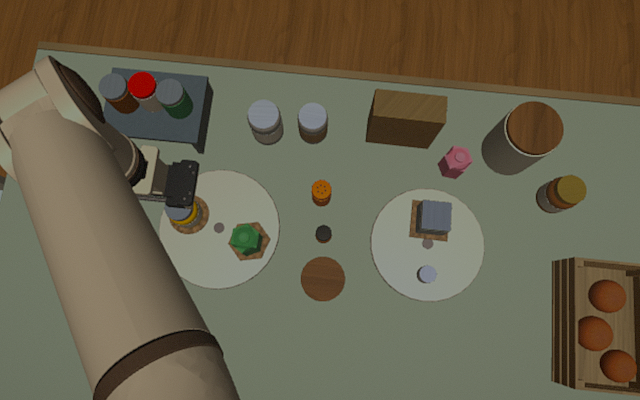

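The tin is on the square pad (434,217), the cruet on the six-sided pad (244,238) and the jar on the round pad, partly behind the gripper (183,213). Now the shaker.

```bash
python3 - <<'E'
from h import *
pick((.644,.005),90,.026,15)
place((.6014,-.2338),90,.137+.026)
manip.move_pose([.45,.0,.35],list(manip.current_tcp_rot()))
np.set_printoptions(precision=4,suppress=True)
I={n:viewer.get_image(n)[:,:,::-1].copy() for n in("scene","top")}
Q={"jar":(.123,(.5685,.2955),(80,8,70),(130,80,255)),"shaker":(.221,(.6014,-.2338),(5,180,100),(20,255,255)),"cruet":(.099,(.521,.153),(45,80,62),(80,255,255))}
for k,(z,near,lo,hi) in Q.items():
    for n in I:
        e=cv2.minEnclosingCircle(blob(n,I[n],z,near,lo,hi)); print(k,n,w2(e[0]),2*e[1]/S)
cv2.imwrite("pics/end.png",I["scene"])
E
```

```text
down 43.2 [0.6445 0.0052 0.0263] gap 0.0919 F [ 0.7  0.  -0. ]
closed 44.0 [0.644  0.0051 0.026 ] gap 0.0436 F [-0.7  1.3  1.4]
up 45.7 [0.6431 0.0048 0.2485] gap 0.0437 F [-0.1 -0.8 -1.1]
down 47.7 [ 0.6012 -0.2338  0.1636] gap 0.0438 F [ 0.2 -0.3 -0.7]
released 49.8 [ 0.6022 -0.2339  0.2508] gap 0.092 F [-0.5 -0.1 -0.3]
jar scene [0.5677 0.2944] 0.05504762649536133
jar top [0.5674 0.2937] 0.05464657211303711
shaker scene [ 0.6014 -0.2332] 0.04250787353515625
shaker top [ 0.599  -0.2315] 0.04810415267944336
cruet scene [0.519  0.1531] 0.06241502380371094
cruet top [0.5208 0.1748] 0.03359325408935547
```

View pics/end.png

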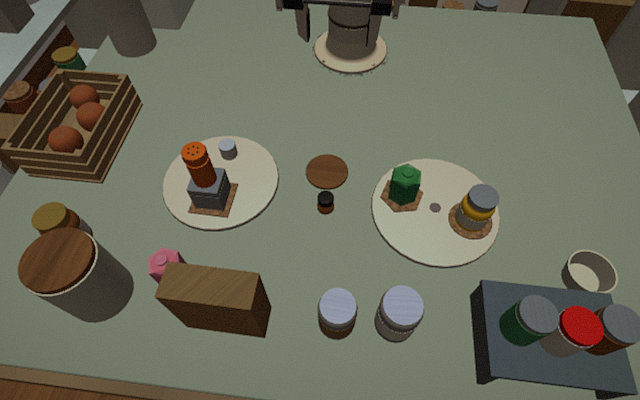

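The picture shows everything upright and in place: shaker on the tin (198,175), cruet on the six-sided pad (405,187), jar on the round pad (478,210). Spice pot and pastille tin have not moved. The measured jar, tin, shaker and cruet positions agree within about 3 mm; the cruet was checked in the scene view only, as the arm partly hid it from above.

```bash
python3 -c "
from bench import manip
print(manip.hand_in(),manip.current_clock())"
```

```text
the job is handed in; nothing more can be done
the job is handed in; nothing more can be done
```

The job is handed in: the jar, cruet and tin each stand on their own pad and the shaker stands on the tin's lid, all within about 3 mm of centre by the last camera check, after roughly 50 s; no verdict was returned.

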